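Open the dust filter of the lathe's vacuum pump

TASK

The vacuum chuck is losing suction: open the dust filter beside the pump. Unscrew its red-handled cover anticlockwise (seen from above) without straining the thread, keep hold of it as the spring under it pushes it free, and stand it the right way up, fully down, in the empty half of the steel parts tray. Leave the other things where they are.

Things in the scene. Friction and masses are not known exactly. Their poses are not given: they have to be found in the camera images.
- cover_grip (a point): Grip of the filter's screw cover: round, fluted, red, 42 mm across, 30 mm tall, on a round bare-metal skirt 66 mm across, 35 mm tall (65 mm in all, 0.12 to 0.2 kg). Point on the axis, half-way up the grip: 15 mm below its top, 15 mm above the skirt's top face, 50 mm above the cover's bottom edge. z: screw axis (vertical); x: along the white mark on top.
- cover: The same cover, origin at the centre of its bottom edge. Right-hand thread: unscrews anticlockwise from above, climbing 12 mm a turn, with about 1 mm of play; the thread lets go after 0.95 to 1.55 turns (it varies: feel for it). Turning takes up to 0.3 N m. A pull, push or side load of more than 15 N or so on the cover strains the thread.
- pump: Fixed vacuum pump unit on a dark plate: blue filter canister 76 mm across, mustard pump and grey motor beside it. Origin on the canister's axis, at table height; y points to the pump, whose first part as tall as the cover stands 130 mm off. A spring-loaded orange cartridge in the filter pushes the cover up: 9 N at the start, 5 N when the thread lets go, and it then lifts it right off the thread.
- filter_mouth (a point): Centre of the rim of the filter's black threaded neck (44 mm across, 51 mm over the thread), on the canister's axis, 151 mm above the table; fixed, z up. Screwed down, the cover's grip point is 22 to 29 mm above this point.
- tray_free (a point): Centre of the floor of the empty half of the fixed steel parts tray, 4 mm above the table. This half is 142 mm (x) by 119 mm (y) inside, with walls 20 mm above the floor. z up; x, y along the walls; the other half, at -y, holds a live centre and a hex key. A cover standing here has its grip point 50 mm above this point.
- live_centre: bystander: steel live centre, 79 mm long, lying in the full half of the tray
- hex_key: bystander: dark hex key, 75 mm, lying in the full half of the tray
- chuck: bystander: steel four-jaw lathe chuck, 100 mm across and 62 mm tall, behind the tray; origin under its centre
- turned_box: bystander: open turned wooden box, 72 mm across and 75 mm tall; origin under its centre
- polish: bystander: amber polish jar, 64 mm across and 110 mm tall; origin under its centre
- gouge: bystander: turning gouge 490 mm long with a wooden handle, lying near the lathe
- mallet: bystander: yellow-handled hammer 240 mm long, lying between tray and gouge
There are look-alikes about, which are no part of the job. Leave any turquoise look-alike of the cover alone.

How it is judged:
By the outcome, as a careful person would: the job done as asked, in the order asked, and still so for the second after the job is handed in, with the robot touching nothing.
It also fails if it takes over 72 s, if anything falls off the work surface, if the arm or the gripper's body presses on something with over 40 N, if the wrist force passes 120 N, or if a joint passes its speed limit or range.

ROBOT

A 6-joint arm with a two-finger parallel gripper is mounted at the origin on the work surface. World frame = base frame: x ahead of the robot, y to its left, z up, the work surface at z = 0. Lengths are in mm, angles in rad, forces in N, time in s.
With the tool pointing down it reaches from about 350 to 775 mm from the base axis. Payload 7.3 kg.
Tool frame: the origin (TCP) lies on the centre line of the jaws, within the pads' length; the fingertips stand 17 mm ahead of it and the grasp point (between the pads) lies 2 mm behind it; z points along the fingers, y is the line along which they close (so a half turn about z gives the same grasp; the last joint's range is limited). The gripper opens to 92 mm and grips with 3 to 60 N. Pads are 19 mm wide; open, the fingers measure 130 mm over their backs; the gripper's body (75 mm by 190 mm) begins 47 mm behind the grasp point.
Start: joints at [-1.311, 0.342, 1.524, -0, 1.275, -0.146], TCP at [207.269, -482.372, 243.741] pointing down, gripper open.
Joint ranges: [-2.53, 2.53], [-0.77, 2.02], [0.04, 2.7], [-1, 4.14], [0.28, 2.66], [-3.11, 3.11]. Speed limits (rad/s): [2.57, 2.57, 3.14, 3.14, 3.14, 3.14].

INTERFACE

Orientations are given as [roll, pitch, yaw] about the fixed x, y, z axes, in that order (R = Rz(yaw) Ry(pitch) Rx(roll)).
In Python, from plant import bot gives the robot as it stands. The module is installed in compiled form; this text tells all that it offers.
- The arm moves only by the shell command python3 -m pendant 'ROWS'. ROWS is JSON, a list of rows, each a list of 3 entries, a list of its own where there are three numbers: the shift along the world's x, y, z as a fraction of full scale, then the turn, a rotation vector about the world's x, y, z as a fraction of full scale, then the opening, from -1 (shut) to 1 (fully open), so that 0 is half open. In form: [[[tx, ty, tz], [rx, ry, rz], claw], ...]. A call has exactly 10 rows; each row shifts and turns the commanded pose from where the row before left it; what a row does not reach is not made up. Full scale, the value 1, is 30 mm for a shift and 0.12 rad for a turn. A row lasts 1/12 s, in which the tool goes at most 41.7 mm and 7.16 degrees, less where a joint would pass 70% of its speed; a pose out of reach is approached as far as the arm can. A call with a number of a shift or a turn outside -1 to 1 is refused whole. A call with a gripper value outside its range is refused whole. The fingers move at their own pace and stop on an object; the grip force is fixed at half the most. Time passes only in rows, so rows that do not move let the fingers close, or fill a call up. It gives the time, the measured TCP pose, the force, the opening and the grip force at its end, in the units of the state.
- bot.get_obs(): the state, without advancing time (a new reading comes with each control period).
- bot.capture(name): name is "scene" or "top" or "wrist"; returns the picture (384x512x3 uint8, blue, green, red); there is no depth.
- bot.camera_params(name): a dict with "fovy" (degrees; the focal length in pixels is half the picture's height over the tangent of half this angle, whatever the lens; pixels are square), "cx", "cy" (the principal point, pixels), "camera_from_world" (4x4, takes a point from world to camera coordinates). Camera axes: x right, y down, z forward; pixel columns grow to the right and rows downward; lengths in mm; the calibration is good to about 2 mm. A picture is of the moment at which its call begins: read the wrist's pose just before it. camera_params takes no time and is no camera call; for the wrist camera it gives the pose at the moment of the call.
- bot.close_job(): hands the job in; it is judged then, once.
The state is a dict: "time": time; "joint_positions": joint angles; "dq": joint speeds; "tau": joint torques, N m; "tool_pos": TCP position; "tcp_rot": TCP orientation; "contact_force": force on the tool from outside, world axes, zero at the start; "moment": the same for the moment, N m; "grip_width": finger opening in mm; "finger_force": force on a finger pad.
Only numpy, scipy, OpenCV 4.12 (cv2) and the standard library are available. Lean on these libraries where they do the work, as an engineer would, in place of code of your own. Each camera call takes 0.05 s, during which the arm holds its last target. There are 200 camera calls.

## Working session

There is one attempt and no reset: what is moved stays moved. The work goes in short steps, Python scripts to look and compute and a shell command to move; the robot and the scene stay as the last step left them, time stands still between calls to the robot, and variables do not carry over. Pictures are saved under pics/ and viewed, at most 10 in all, crops included, and the job is handed in when it is done.

```bash
mkdir -p pics; cat > h.py <<'E'
import numpy as np, cv2
from plant import bot
def ray(P,u,v,h=384):
    f=h/2/np.tan(np.radians(P["fovy"])/2); T=np.array(P["camera_from_world"])
    d=T[:3,:3].T@np.array([(u-P["cx"])/f,(v-P["cy"])/f,1]); o=-T[:3,:3].T@T[:3,3]
    return o,d
def onz(P,u,v,z):
    o,d=ray(P,u,v); return o+d*(z-o[2])/d[2]
def proj(P,p):
    f=192/np.tan(np.radians(P["fovy"])/2); T=np.array(P["camera_from_world"]); c=T[:3,:3]@p+T[:3,3]
    return c[:2]/c[2]*f+[P["cx"],P["cy"]]
E
python3 - <<'E'
from h import *
for n in("scene","top","wrist"):
    P=bot.camera_params(n); im=bot.capture(n); cv2.imwrite(f"pics/{n}0.png",im)
    print(n,P)
a=cv2.imread("pics/scene0.png");b=cv2.imread("pics/top0.png")
cv2.imwrite("pics/both.png",cv2.resize(np.hstack([a,b]),(800,300)))
print(bot.get_obs())
E
```

```text
scene {'fovy': 53.59539247942355, 'cx': 257.7930526862555, 'cy': 189.855256041954, 'camera_from_world': array([[-5.52165042e-01,  8.33723534e-01,  4.33983690e-03,
         4.96941118e+02],
       [ 7.07427807e-01,  4.71262791e-01, -5.26742137e-01,
        -2.34078049e+02],
       [-4.41202520e-01, -2.87778473e-01, -8.50014051e-01,
         1.29276515e+03],
       [ 0.00000000e+00,  0.00000000e+00,  0.00000000e+00,
         1.00000000e+00]])}
top {'fovy': 43.90342674149465, 'cx': 257.6326343230223, 'cy': 195.03241951052422, 'camera_from_world': array([[-1.20020231e-01, -9.92768833e-01, -2.27785538e-03,
        -1.46511906e+02],
       [-9.70679199e-01,  1.17830445e-01, -2.09518209e-01,
         5.91044163e+02],
       [ 2.08271548e-01, -2.29353569e-02, -9.77802092e-01,
         1.24510330e+03],
       [ 0.00000000e+00,  0.00000000e+00,  0.00000000e+00,
         1.00000000e+00]])}
wrist {'fovy': 67.31320294596117, 'cx': 261.5799058176944, 'cy': 190.0164708657449, 'camera_from_world': array([[ 3.92977705e-01, -9.19547575e-01, -8.83986548e-04,
        -5.24238870e+02],
       [-8.8373125
[... 229 characters left out ...]
0e+00]])}
{'time': 0.15, 'joint_positions': array([-1.31099481e+00,  3.42535238e-01,  1.52474231e+00,  3.44050157e-06,
        1.27539496e+00, -1.45992363e-01]), 'dq': array([ 0.00098916, -0.00192672, -0.00439208,  0.00181501, -0.00072437,
        0.0015601 ]), 'tau': array([ 1.62549637e-03, -4.31468797e+01, -2.44353944e+01,  7.17887445e-02,
        5.37764712e-02, -8.40250937e-05]), 'tool_pos': array([ 207.20040087, -482.0996419 ,  243.23814284]), 'tcp_rot': array([-3.14052477e+00, -1.60346188e-04,  4.05792794e-01]), 'contact_force': array([ 0.14511304,  0.92297707, -0.34883583]), 'moment': array([ 0.01100288,  0.00490134, -0.0189512 ]), 'finger_force': 0.0, 'grip_width': 92.03848717909676}
```

View pics/top0.png

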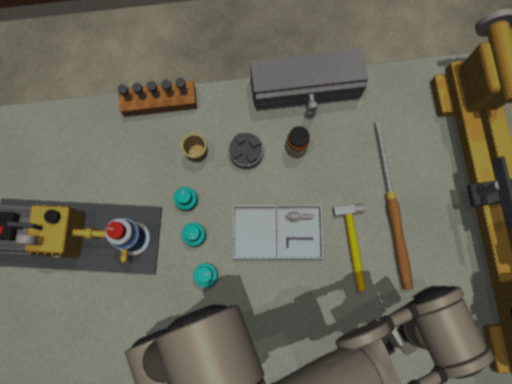

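View pics/scene0.png

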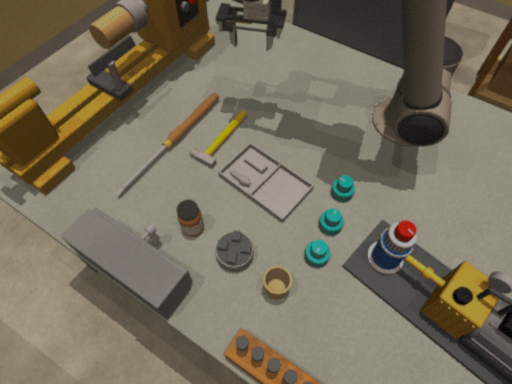

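The top view shows the red cover at about (117,230), with the pump to its left. The tray's empty half is near (255,232), and the turquoise look-alikes are between them. The scene view has the cover at (404,230) and the tray near (265,180).

```bash
python3 - <<'E'
from h import *
c={}
for n in("top","scene"):
    im=cv2.imread(f"pics/{n}0.png");P=bot.camera_params(n)
    b,g,r=[im[...,i].astype(int) for i in range(3)]
    m=((r>130)&(g<70)&(b<70)).astype(np.uint8)
    k,l,s,ce=cv2.connectedComponentsWithStats(m)
    for i in range(1,k):
        if s[i,4]>30: print(n,s[i],ce[i])
    i=[i for i in range(1,k) if s[i,4]>60 and ((n=="top" and 90<ce[i][0]<140) or (n=="scene" and 380<ce[i][0]<430))]
    i=max(i,key=lambda i:s[i,4]);c[n]=ray(P,*ce[i])
    print(n,[onz(P,*ce[i],z)[:2].round(1) for z in(175,185,190)])
    # teal
    m=((g>120)&(r<60)&(b>90)).astype(np.uint8);k,l,s,ce=cv2.connectedComponentsWithStats(m)
    print([(ce[i].round(),onz(P,*ce[i],45)[:2].round()) for i in range(1,k) if s[i,4]>60])
o1,d1=c["top"];o2,d2=c["scene"]
t=np.linalg.lstsq(np.c_[d1,-d2],o2-o1,rcond=None)[0];print("tri",o1+d1*t[0],o2+d2*t[1])
im=cv2.imread("pics/top0.png");P=bot.camera_params("top")
for u,v in[(234,206),(321,206),(322,258),(235,259),(277,206),(278,258)]:print("tray",u,v,onz(P,u,v,22).round(1))
# plate edge & blue
cv2.imwrite("pics/crop1.png",np.hstack([cv2.resize(im[190:280,60:170],(440,360),interpolation=2),cv2.resize(im[195:270,225:330][:, :88],(352,360),interpolation=2)]))
E
```

```text
top [107 222  16  16 182] [114.57142857 229.52747253]
top [array([501.3, 146.9]), array([499.5, 144. ]), array([498.7, 142.6])]
[(array([184., 197.]), array([592., -13.])), (array([192., 233.]), array([489., -26.])), (array([204., 274.]), array([374., -46.]))]
scene [398 221  18  16 206] [406.31553398 228.06796117]
scene [array([491.4, 143.6]), array([497.9, 142.7]), array([501.1, 142.2])]
[(array([344., 185.]), array([377., -47.])), (array([332., 219.]), array([494., -25.])), (array([318., 251.]), array([597., -12.]))]
tri [499.1209285  143.31628457 187.40106472] [499.31540089 142.47701932 187.19518814]
tray 234 206 [ 554.4 -147.6   22. ]
tray 321 206 [ 524.9 -390.9   22. ]
tray 322 258 [ 380.4 -372.1   22. ]
tray 235 259 [ 406.5 -134.    22. ]
tray 277 206 [ 539.8 -267.9   22. ]
tray 278 258 [ 395.  -251.9   22. ]
```

View pics/crop1.png

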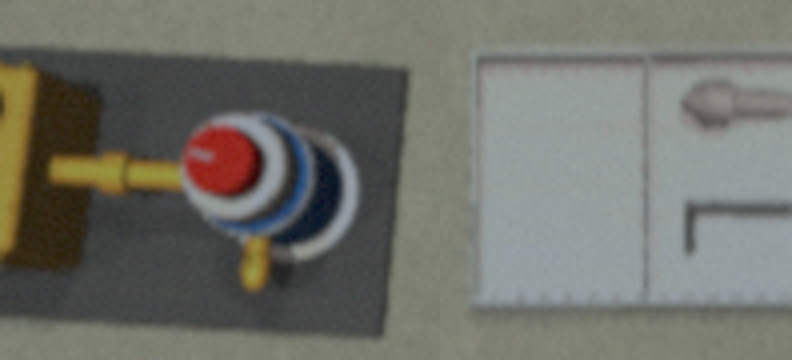

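```bash
python3 -m pendant '[[[0.6,0.95,0.2],[0,0,-0.6],1],[[0.6,0.95,0.2],[0,0,-0.6],1],[[0.6,0.95,0.2],[0,0,-0.6],1],[[0.6,0.95,0.2],[0,0,-0.6],1],[[0.6,0.95,0.2],[0,0,-0.6],1],[[0.6,0.95,0.2],[0,0,-0.6],1],[[0.6,0.95,0.2],[0,0,-0.6],1],[[0.6,0.95,0.2],[0,0,-0.6],1],[[0.6,0.95,0.2],[0,0,-0.6],1],[[0.6,0.95,0.2],[0,0,-0.6],1]]'
python3 -m pendant '[[[0.38,1,0],[0,0,-0.6],1],[[0.38,1,0],[0,0,-0.6],1],[[0.38,1,0],[0,0,-0.6],1],[[0.38,1,0],[0,0,-0.6],1],[[0.38,1,0],[0,0,-0.6],1],[[0.38,1,0],[0,0,-0.6],1],[[0.38,1,0],[0,0,-0.6],1],[[0.38,1,0],[0,0,-0.6],1],[[0.38,1,0],[0,0,-0.6],1],[[0.38,1,0],[0,0,-0.6],1]]'
python3 -m pendant '[[[0,0.7,0],[0,0,0],1],[[0,0.6,0],[0,0,0],1],[[0,0,0],[0,0,0],1],[[0,0,0],[0,0,0],1],[[0,0,0],[0,0,0],1],[[0,0,0],[0,0,0],1],[[0,0,0],[0,0,0],1],[[0,0,0],[0,0,0],1],[[0,0,0],[0,0,0],1],[[0,0,0],[0,0,0],1]]'
cat > meas.py <<'E'
from h import *; import sys
P=bot.camera_params("wrist"); o=bot.get_obs(); im=bot.capture("wrist"); cv2.imwrite(f"pics/{sys.argv[1]}.png",im)
b,g,r=[im[...,i].astype(int) for i in range(3)]
m=((r>90)&(g<0.45*r)&(b<0.45*r)).astype(np.uint8)
m=cv2.morphologyEx(m,cv2.MORPH_CLOSE,np.ones((9,9)))
cs=cv2.findContours(m,0,2)[0]; c=max(cs,key=cv2.contourArea)
print(cv2.boundingRect(c),cv2.contourArea(c)); 
for z in (185,190,195):
    q=np.array([onz(P,*p[0],z)[:2] for p in c],np.float32); (x,y),rr=cv2.minEnclosingCircle(q); print(z,x,y,2*rr)
print(o["time"],o["tool_pos"],o["tcp_rot"],o["contact_force"],o["joint_positions"])
E
python3 meas.py w1
```

```text
time: 0.98
tool_pos: [387.7, -195.7, 304.0]
tcp_rot: [3.142, 0.0, -0.318]
contact_force: [0.4, -0.5, -0.4]
grip_width: 91.9
finger_force: 0.0
time: 1.82
tool_pos: [501.4, 104.3, 303.5]
tcp_rot: [3.141, 0.0, -1.038]
contact_force: [0.7, -0.5, -0.0]
grip_width: 91.3
finger_force: 0.0
time: 2.65
tool_pos: [501.3, 141.2, 303.8]
tcp_rot: [-3.142, -0.0, -1.035]
contact_force: [-0.7, 0.3, 0.7]
grip_width: 91.7
finger_force: 0.0
(240, 167, 47, 50) 1681.0
185 500.12322998046875 143.73733520507812 48.91640090942383
190 500.8956298828125 142.4827880859375 47.98198699951172
195 501.6681823730469 141.228271484375 47.0477409362793
2.65 [501.32370343 141.23987876 303.81216017] [-3.14157989e+00 -4.11128367e-05 -1.03487911e+00] [-0.69080638  0.32311547  0.7028598 ] [ 1.27417545e-01  2.94117414e-01  1.42604165e+00 -3.30289037e-05
  1.42140555e+00  2.73309790e+00]
```

View pics/w1.png

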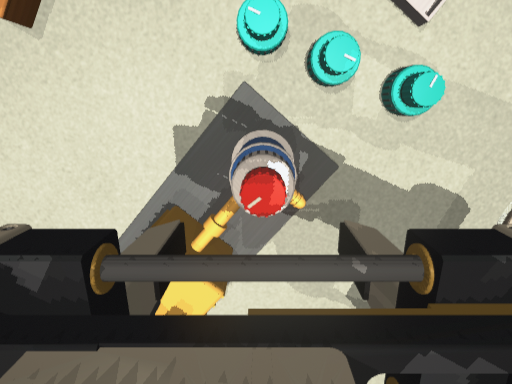

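The picture shows the red grip centred near (263,193) between the open jaws. The turquoise caps are well clear.

```bash
python3 -m pendant '[[[-0.04,0.06,-0.5],[0,0,0],1],[[0,0,-0.5],[0,0,0],1],[[0,0,-0.5],[0,0,0],1],[[0,0,-0.5],[0,0,0],1],[[0,0,-0.3],[0,0,0],1],[[0,0,-0.2],[0,0,0],1],[[0,0,0],[0,0,0],1],[[0,0,0],[0,0,0],1],[[0,0,0],[0,0,0],1],[[0,0,0],[0,0,0],1]]'
python3 meas.py w2; python3 - <<'E'
from h import *
im=cv2.imread("pics/w2.png"); b,g,r=[im[...,i].astype(int) for i in range(3)]
m=((r>90)&(g<0.45*r)&(b<0.45*r))
for v in range(150,330,4):
    x=np.where(m[v])[0]
    if len(x)>5: print(v,x.min(),x.max(),end="; ")
P=bot.camera_params("wrist");print(proj(P,np.array([500,143,190])),proj(P,np.array([500,143,175])))
E
```

```text
time: 3.53
tool_pos: [500.5, 143.5, 229.6]
tcp_rot: [-3.14, -0.001, -1.034]
contact_force: [0.9, 0.9, -0.0]
grip_width: 91.9
finger_force: 0.0
(232, 184, 65, 69) 3251.5
185 500.3836669921875 143.90118408203125 51.25905990600586
190 501.4287414550781 142.20591735839844 49.89280700683594
195 502.4737854003906 140.5106658935547 48.52652359008789
3.5333 [500.52090336 143.49296706 229.60432229] [-3.14010681e+00 -6.49894090e-04 -1.03420748e+00] [ 0.90134278  0.86132635 -0.03997848] [ 1.31944384e-01  3.45163559e-01  1.56017714e+00 -1.31834675e-05
  1.23463025e+00  2.73695204e+00]
186 255 271; 190 247 280; 194 242 286; 198 240 287; 202 237 290; 206 236 292; 210 235 293; 214 234 294; 218 233 294; 222 232 295; 226 235 295; 230 235 293; 234 235 293; 238 239 289; 242 240 288; 246 246 281; 250 256 273; [264.78324823 221.12072268] [264.57572019 213.33521523]
```

View pics/w2.png

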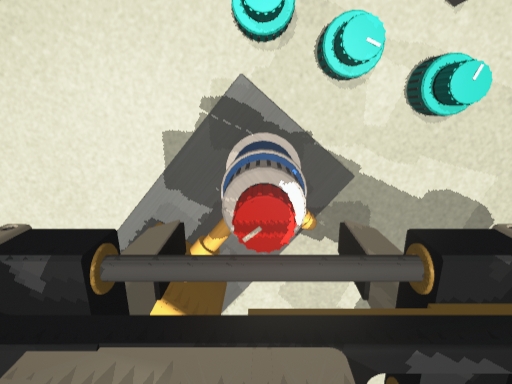

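The red grip is at about (264,221), right where (500,143,190) projects. I'll descend and close.

```bash
python3 -m pendant '[[[-0.017,-0.017,-0.4],[0,0,0],1],[[0,0,-0.4],[0,0,0],1],[[0,0,-0.4],[0,0,0],1],[[0,0,-0.2],[0,0,0],1],[[0,0,-0.12],[0,0,0],0.3],[[0,0,0],[0,0,0],0.1],[[0,0,0],[0,0,0],0.1],[[0,0,0],[0,0,0],0.05],[[0,0,0],[0,0,0],0.02],[[0,0,0],[0,0,0],0]]'
python3 -m pendant '[[[0,0,0],[0,0,0],-0.05],[[0,0,0],[0,0,0],-0.08],[[0,0,0],[0,0,0],-0.1],[[0,0,0],[0,0,0],-0.12],[[0,0,0],[0,0,0],-0.15],[[0,0,0],[0,0,0],-1],[[0,0,0],[0,0,0],-1],[[0,0,0],[0,0,0],-1],[[0,0,0],[0,0,0],-1],[[0,0,0],[0,0,0],-1]]'
python3 -c "
from h import *
o=bot.get_obs();print(o)"
```

```text
time: 4.42
tool_pos: [499.8, 143.0, 183.6]
tcp_rot: [-3.141, -0.0, -1.034]
contact_force: [-0.2, -0.6, -0.2]
grip_width: 56.6
finger_force: 0.0
time: 5.25
tool_pos: [499.3, 142.8, 183.1]
tcp_rot: [3.141, 0.0, -1.034]
contact_force: [-3.2, -3.0, 3.5]
grip_width: 41.6
finger_force: 30.0
{'time': 5.25, 'joint_positions': array([ 1.31006995e-01,  3.89666092e-01,  1.63106168e+00, -2.94662930e-04,
        1.12172915e+00,  2.73609894e+00]), 'dq': array([-0.00068755,  0.00043896,  0.00022286, -0.00080815, -0.00071302,
       -0.00158568]), 'tau': array([ 7.77370781e-01, -4.24643326e+01, -2.37332529e+01,  5.64348120e-01,
       -1.33175366e+00,  1.81840989e-02]), 'tool_pos': array([499.26154844, 142.76326011, 183.11066267]), 'tcp_rot': array([ 3.14069378e+00,  9.71172624e-05, -1.03416763e+00]), 'contact_force': array([-3.18330337, -2.97433858,  3.45379273]), 'moment': array([-0.32150636,  0.71769385,  0.01299394]), 'finger_force': 30.000566840171814, 'grip_width': 41.598868779684594}
```

```bash
python3 -m pendant '[[[-0.013,-0.013,0.01],[0,0,0],-1],[[0,0,0.0076],[0,0,1],-1],[[0,0,0.0076],[0,0,1],-1],[[0,0,0.0076],[0,0,1],-1],[[0,0,0.0076],[0,0,1],-1],[[0,0,0.0076],[0,0,1],-1],[[0,0,0.0076],[0,0,1],-1],[[0,0,0],[0,0,0],-1],[[0,0,0],[0,0,0],-1],[[0,0,0],[0,0,0],-1]]'
python3 -c "
from h import *
o=bot.get_obs();print(o['contact_force'],o['moment'],o['joint_positions'][5])"
```

```text
time: 6.08
tool_pos: [499.8, 143.0, 184.8]
tcp_rot: [-3.14, -0.001, -0.318]
contact_force: [2.2, 1.5, -2.7]
grip_width: 41.4
finger_force: 30.0
[ 2.21413001  1.45578531 -2.74862069] [ 0.46761045 -0.44897026  0.06307673] 2.0188141320475226
```

```bash
python3 -m pendant '[[[0.008,0.006,0.004],[0,0,1],-1],[[0,0,0.006],[0,0,1],-1],[[0,0,0.0076],[0,0,1],-1],[[0,0,0.0076],[0,0,1],-1],[[0,0,0.0076],[0,0,1],-1],[[0,0,0.0076],[0,0,1],-1],[[0,0,0.0076],[0,0,1],-1],[[0,0,0.0076],[0,0,1],-1],[[0,0,0.0076],[0,0,1],-1],[[0,0,0.0076],[0,0,1],-1]]'
python3 -c "
from h import *
o=bot.get_obs();print(o['contact_force'],o['moment'],o['joint_positions'][5])"
```

```text
time: 6.92
tool_pos: [500.4, 143.6, 187.1]
tcp_rot: [3.141, -0.003, 0.888]
contact_force: [5.8, 4.5, -5.5]
grip_width: 41.4
finger_force: 30.0
[ 5.80177747  4.47081275 -5.50530955] [ 0.6149953  -1.41107289 -0.31286084] 0.8131955580690381
```

```bash
python3 -m pendant '[[[0.02,0.016,-0.006],[0,0,0.5],-1],[[0,0,0],[0,0,1],-1],[[0,0,0.0076],[0,0,1],-1],[[0,0,0.0076],[0,0,1],-1],[[0,0,0.0076],[0,0,1],-1],[[0,0,0.0076],[0,0,1],-1],[[0,0,0.0076],[0,0,1],-1],[[0,0,0],[0,0,0],-1],[[0,0,0],[0,0,0],-1],[[0,0,0],[0,0,0],-1]]'
python3 -c "
from h import *
o=bot.get_obs();print(o['contact_force'],o['moment'],o['joint_positions'][5])"
```

```text
time: 7.75
tool_pos: [499.9, 143.7, 188.1]
tcp_rot: [3.141, -0.001, 1.661]
contact_force: [-1.4, 3.8, 3.2]
grip_width: 41.6
finger_force: 30.0
[-1.41397658  3.77234466  3.21185296] [0.79844688 0.2232793  0.04163547] 0.04095828875274599
```

```bash
python3 -m pendant '[[[-0.004,0.01,0.009],[0,0,1],-1],[[0,0,0.0076],[0,0,1],-1],[[0,0,0.0076],[0,0,1],-1],[[0,0,0.0076],[0,0,1],-1],[[0,0,0.0076],[0,0,1],-1],[[0,0,0.0076],[0,0,1],-1],[[0,0,0.0076],[0,0,1],-1],[[0,0,0.0076],[0,0,1],-1],[[0,0,0],[0,0,0],-1],[[0,0,0],[0,0,0],-1]]'
python3 -c "
from h import *
o=bot.get_obs();print(o['contact_force'],o['moment'],o['joint_positions'][5])"
```

```text
time: 8.58
tool_pos: [499.5, 143.4, 189.8]
tcp_rot: [-3.141, -0.001, 2.62]
contact_force: [-4.2, 2.8, 4.2]
grip_width: 41.6
finger_force: 30.0
[-4.18515593  2.77258615  4.21986595] [0.49938733 0.50981987 0.10196325] -0.9173862651478283
```

```bash
python3 -m pendant '[[[-0.012,0.006,0.014],[0,0,1],-1],[[0,0,0.009],[0,0,1],-1],[[0,0,0.0076],[0,0,1],-1],[[0,0,0.0076],[0,0,1],-1],[[0,0,0.0076],[0,0,1],-1],[[0,0,0.0076],[0,0,1],-1],[[0,0,0.0076],[0,0,1],-1],[[0,0,0.0076],[0,0,1],-1],[[0,0,0],[0,0,0],-1],[[0,0,0],[0,0,0],-1]]'
python3 -c "
from h import *
o=bot.get_obs();print(o['contact_force'],o['moment'],o['joint_positions'][5])"
```

```text
time: 9.42
tool_pos: [499.4, 143.4, 191.8]
tcp_rot: [-3.141, -0.001, -2.704]
contact_force: [-2.3, 1.8, 2.7]
grip_width: 41.3
finger_force: 30.0
[-2.29134656  1.75706252  2.73259433] [0.26844206 0.33216635 0.06945677] -1.8757658992548218
```

```bash
python3 -m pendant '[[[0,0,0],[0,0,0],0.4],[[0,0,0],[0,0,0],0.4],[[0,0,0],[0,0,0],0.4],[[0,0,0],[0,0,-0.5],0.4],[[0,0,0],[0,0,-1],0.4],[[0,0,0],[0,0,-1],0.4],[[0,0,0],[0,0,-1],0.4],[[0,0,0],[0,0,-1],0.4],[[0,0,0],[0,0,-1],0.4],[[0,0,0],[0,0,-1],0.4]]'
python3 meas.py w3
for i in 1 ; do python3 -m pendant '[[[0,0,0],[0,0,-1],0.4],[[0,0,0],[0,0,-1],0.4],[[0,0,0],[0,0,-1],0.4],[[0,0,0],[0,0,-1],0.4],[[0,0,0],[0,0,-1],0.4],[[0,0,0],[0,0,-1],0.4],[[0,0,0],[0,0,-1],0.4],[[0,0,0],[0,0,-1],0.4],[[0,0,0],[0,0,-1],0.4],[[0,0,0],[0,0,-1],0.4]]'; done
```

```text
time: 10.25
tool_pos: [499.7, 143.5, 191.7]
tcp_rot: [-3.141, 0.0, 2.798]
contact_force: [-0.2, -0.6, 0.5]
grip_width: 63.8
finger_force: 0.0
(222, 203, 83, 52) 3178.5
185 501.4942626953125 144.9062957763672 48.600746154785156
190 499.1391906738281 145.7197265625 46.976314544677734
195 496.7840270996094 146.53323364257812 45.35182571411133
10.25 [499.71874262 143.47812068 191.65310428] [-3.14145810e+00  3.42981318e-04  2.79798209e+00] [-0.22030683 -0.57667631  0.51167674] [ 1.32275709e-01  3.81072166e-01  1.61832241e+00 -3.04287382e-04
  1.14195487e+00 -1.09478354e+00]
time: 11.13
tool_pos: [499.7, 143.5, 191.7]
tcp_rot: [3.141, 0.0, 1.601]
contact_force: [-0.1, 0.7, 0.2]
grip_width: 64.2
finger_force: 0.0
```

View pics/w3.png

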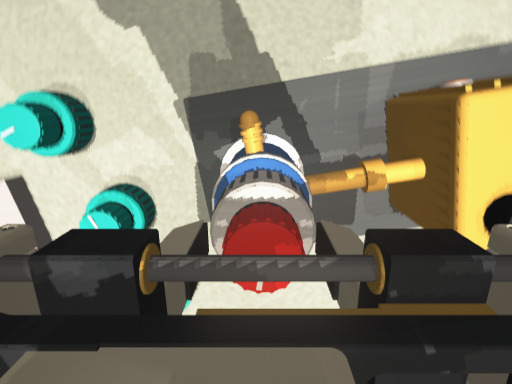

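The white mark is now at (259,283), which means the cover turned 4.6 rad without slipping. I'll wind the wrist back and grip again.

```bash
python3 -m pendant '[[[0,0,0],[0,0,-1],0.4],[[0,0,0],[0,0,-1],0.4],[[0,0,0],[0,0,-1],0.4],[[0,0,0],[0,0,-1],0.4],[[0,0,0],[0,0,-1],0.4],[[0,0,0],[0,0,-1],0.4],[[0,0,0],[0,0,-1],0.4],[[0,0,0],[0,0,-1],0.4],[[0,0,0],[0,0,-1],0.4],[[0,0,0],[0,0,-1],0.4]]'
python3 -m pendant '[[[0,0,0],[0,0,-1],0.4],[[0,0,0],[0,0,-1],0.4],[[0,0,0],[0,0,-1],0.4],[[0,0,0],[0,0,-1],0.4],[[0,0,0],[0,0,-1],0.4],[[0,0,0],[0,0,-1],0.4],[[0,0,0],[0,0,-1],0.4],[[0,0,0],[0,0,-1],0.4],[[0,0,0],[0,0,-1],0.4],[[0,0,0],[0,0,-1],0.4]]'
python3 -m pendant '[[[0,0,0],[0,0,-1],0.4],[[0,0,0],[0,0,-1],0.4],[[0,0,0],[0,0,-1],0.3],[[0,0,0],[0,0,-0.5],0.1],[[0,0,0],[0,0,0],-0.05],[[0,0,0],[0,0,0],-0.1],[[0,0,0],[0,0,0],-0.15],[[0,0,0],[0,0,0],-1],[[0,0,0],[0,0,0],-1],[[0,0,0],[0,0,0],-1]]'
python3 -c "
from h import *
o=bot.get_obs();print(o['contact_force'],o['moment'],o['joint_positions'][5])"
```

```text
time: 11.97
tool_pos: [499.7, 143.5, 191.7]
tcp_rot: [3.141, -0.0, 0.401]
contact_force: [-0.0, -0.9, 1.1]
grip_width: 64.2
finger_force: 0.0
time: 12.8
tool_pos: [499.7, 143.5, 191.7]
tcp_rot: [3.142, -0.0, -0.799]
contact_force: [0.9, 0.1, -0.2]
grip_width: 64.0
finger_force: 0.0
time: 13.63
tool_pos: [499.9, 143.7, 191.9]
tcp_rot: [-3.141, -0.0, -1.213]
contact_force: [2.2, 0.6, -0.2]
grip_width: 41.2
finger_force: 30.0
[ 2.17168903  0.55995332 -0.17637163] [ 0.1735333  -0.3842622   0.01617359] 2.9168053130737825
```

```bash
python3 -m pendant '[[[0.005,0.002,0.0076],[0,0,1],-1],[[0,0,0.0076],[0,0,1],-1],[[0,0,0.0076],[0,0,1],-1],[[0,0,0.0076],[0,0,1],-1],[[0,0,0.0076],[0,0,1],-1],[[0,0,0.0076],[0,0,1],-1],[[0,0,0.0076],[0,0,1],-1],[[0,0,0.0076],[0,0,1],-1],[[0,0,0],[0,0,0],-1],[[0,0,0],[0,0,0],-1]]'
python3 -c "
from h import *
o=bot.get_obs();print(o['contact_force'],o['moment'],o['joint_positions'][5])"
```

```text
time: 14.47
tool_pos: [499.3, 143.8, 193.6]
tcp_rot: [3.141, 0.001, -0.257]
contact_force: [-0.3, 1.4, 1.0]
grip_width: 41.3
finger_force: 30.0
[-0.31572933  1.41833282  0.98576569] [0.13082398 0.19092316 0.08533029] 1.9608693075730357
```

```bash
python3 -m pendant '[[[0,0.003,0.0085],[0,0,1],-1],[[0,0,0.0076],[0,0,1],-1],[[0,0,0.0076],[0,0,1],-1],[[0,0,0.0076],[0,0,1],-1],[[0,0,0.0076],[0,0,1],-1],[[0,0,0.0076],[0,0,1],-1],[[0,0,0.0076],[0,0,1],-1],[[0,0,0.0076],[0,0,1],-1],[[0,0,0],[0,0,0],-1],[[0,0,0],[0,0,0],-1]]'
python3 -c "
from h import *
o=bot.get_obs();print(o['contact_force'],o['moment'],o['joint_positions'][5])"
```

```text
time: 15.3
tool_pos: [499.6, 143.8, 195.5]
tcp_rot: [3.142, 0.0, 0.7]
contact_force: [0.1, 0.9, 2.4]
grip_width: 41.3
finger_force: 30.0
[0.05390342 0.87418244 2.4034049 ] [0.0420586  0.05830783 0.05062246] 1.0036610109906627
```

```bash
python3 -m pendant '[[[0,0.002,0.012],[0,0,1],-1],[[0,0,0.012],[0,0,1],-1],[[0,0,0.0076],[0,0,1],-1],[[0,0,0.0076],[0,0,1],-1],[[0,0,0.0076],[0,0,1],-1],[[0,0,0.0076],[0,0,1],-1],[[0,0,0.0076],[0,0,1],-1],[[0,0,0.0076],[0,0,1],-1],[[0,0,0],[0,0,0],-1],[[0,0,0],[0,0,0],-1]]'
python3 -c "
from h import *
o=bot.get_obs();print(o['contact_force'],o['moment'],o['joint_positions'][5])"
```

```text
time: 16.13
tool_pos: [499.8, 143.9, 197.5]
tcp_rot: [3.141, 0.0, 1.659]
contact_force: [1.3, 1.1, -1.0]
grip_width: 41.4
finger_force: 30.0
[ 1.29044863  1.08636557 -1.03030564] [ 0.1199145  -0.33961672  0.01336095] 0.04476103154204828
```

```bash
python3 -m pendant '[[[0.003,0.002,0.0076],[0,0,1],-1],[[0,0,0.0076],[0,0,1],-1],[[0,0,0.0076],[0,0,1],-1],[[0,0,0.0076],[0,0,1],-1],[[0,0,0.0076],[0,0,1],-1],[[0,0,0.0076],[0,0,1],-1],[[0,0,0.0076],[0,0,1],-1],[[0,0,0.0076],[0,0,1],-1],[[0,0,0],[0,0,0],-1],[[0,0,0],[0,0,0],-1]]'
python3 -c "
from h import *
o=bot.get_obs();print(o['contact_force'],o['moment'],o['joint_positions'][5])"
```

```text
time: 16.97
tool_pos: [500.0, 143.7, 199.8]
tcp_rot: [3.141, 0.001, 2.618]
contact_force: [0.5, -1.5, 3.6]
grip_width: 41.5
finger_force: 30.0
[ 0.48053628 -1.53018259  3.58664168] [-0.01009908 -0.33421062  0.00730191] -0.9146349706241648
```

```bash
python3 -m pendant '[[[0,0,0.02],[0,0,1],-1],[[0,0,0.015],[0,0,1],-1],[[0,0,0.0076],[0,0,1],-1],[[0,0,0.0076],[0,0,1],-1],[[0,0,0.0076],[0,0,1],-1],[[0,0,0.0076],[0,0,1],-1],[[0,0,0.0076],[0,0,1],-1],[[0,0,0.0076],[0,0,1],-1],[[0,0,0],[0,0,0],-1],[[0,0,0],[0,0,0],-1]]'
python3 -c "
from h import *
o=bot.get_obs();print(o['contact_force'],o['moment'],o['joint_positions'][5])"
```

```text
time: 17.8
tool_pos: [499.8, 143.9, 201.9]
tcp_rot: [3.142, 0.0, -2.705]
contact_force: [0.9, 0.5, 2.4]
grip_width: 41.1
finger_force: 30.0
[0.94173611 0.5396004  2.36011875] [ 0.26012159 -0.23351696  0.04522534] -1.8744409115784082
```

```bash
python3 -m pendant '[[[0,0,0.02],[0,0,1],-1],[[0,0,0.0076],[0,0,1],-1],[[0,0,0.0076],[0,0,1],-1],[[0,0,0.0076],[0,0,1],-1],[[0,0,0.0076],[0,0,1],-1],[[0,0,0.0076],[0,0,1],-1],[[0,0,0.0076],[0,0,1],-1],[[0,0,0.0076],[0,0,1],-1],[[0,0,0],[0,0,0],-1],[[0,0,0],[0,0,0],-1]]'
python3 -c "
from h import *
o=bot.get_obs();print(o['contact_force'],o['moment'],o['joint_positions'][5])"
python3 -m pendant '[[[0,0,0.02],[0,0,0],-1],[[0,0,0.02],[0,0,0],-1],[[0,0,0.02],[0,0,0],-1],[[0,0,0],[0,0,0],-1],[[0,0,0],[0,0,0],-1],[[0,0,0],[0,0,0],-1],[[0,0,0],[0,0,0],-1],[[0,0,0],[0,0,0],-1],[[0,0,0],[0,0,0],-1],[[0,0,0],[0,0,0],-1]]'
```

```text
time: 18.63
tool_pos: [499.5, 143.9, 203.9]
tcp_rot: [3.141, -0.0, -1.745]
contact_force: [-0.2, 1.7, 2.8]
grip_width: 41.5
finger_force: 30.0
[-0.24958888  1.67501095  2.83490835] [0.23505042 0.03116639 0.02041364] -2.8342959511933388
time: 19.47
tool_pos: [499.7, 143.9, 205.8]
tcp_rot: [3.141, -0.0, -1.737]
contact_force: [-0.4, 0.3, -1.5]
grip_width: 41.4
finger_force: 30.0
```

```bash
python3 -m pendant '[[[0,0,0.04],[0,0,0],-1],[[0,0,0.06],[0,0,0],-1],[[0,0,0.1],[0,0,0],-1],[[0,0,0.2],[0,0,0],-1],[[0,0,0.3],[0,0,0],-1],[[0,0,0.3],[0,0,0],-1],[[0,0,0.3],[0,0,0],-1],[[0,0,0.3],[0,0,0],-1],[[0,0,0.2],[0,0,0],-1],[[0,0,0.1],[0,0,0],-1]]'
python3 -m pendant '[[[0,0,0.3],[0,0,0],-1],[[0,0,0.2],[0,0,0],-1],[[0,0,0.1],[0,0,0],-1],[[0,0,0],[0,0,0],-1],[[0,0,0],[0,0,0],-1],[[0,0,0],[0,0,0],-1],[[0,0,0],[0,0,0],-1],[[0,0,0],[0,0,0],-1],[[0,0,0],[0,0,0],-1],[[0,0,0],[0,0,0],-1]]'
python3 - <<'E'
from h import *
im=bot.capture("scene"); cv2.imwrite("pics/s2.png",cv2.resize(im[120:320,250:500],(750,600)))
print(bot.get_obs())
E
```

```text
time: 20.3
tool_pos: [500.2, 144.0, 264.3]
tcp_rot: [-3.14, 0.001, -1.737]
contact_force: [-0.2, 0.6, -1.8]
grip_width: 41.2
finger_force: 30.0
time: 21.13
tool_pos: [499.7, 143.9, 280.7]
tcp_rot: [3.141, -0.0, -1.737]
contact_force: [-0.3, -0.5, -1.8]
grip_width: 41.4
finger_force: 30.0
{'time': 21.1833, 'joint_positions': array([ 1.32942763e-01,  3.06310404e-01,  1.47212175e+00,  5.26581802e-05,
        1.36350183e+00, -2.84207965e+00]), 'dq': array([-0.00169868, -0.0011805 , -0.00109665,  0.00038537,  0.00018214,
       -0.00097288]), 'tau': array([-1.31672648e-03, -4.28098798e+01, -2.58328468e+01, -8.70330306e-02,
       -9.22309264e-03,  8.08764298e-05]), 'tool_pos': array([499.73096835, 143.92559128, 280.70207586]), 'tcp_rot': array([ 3.14125131e+00, -5.14785742e-05, -1.73737740e+00]), 'contact_force': array([ 0.34523253, -1.170111  , -1.62101344]), 'moment': array([ 0.19808788, -0.10662947, -0.01884857]), 'finger_force': 29.995335638523102, 'grip_width': 41.58672501328081}
```

View pics/s2.png

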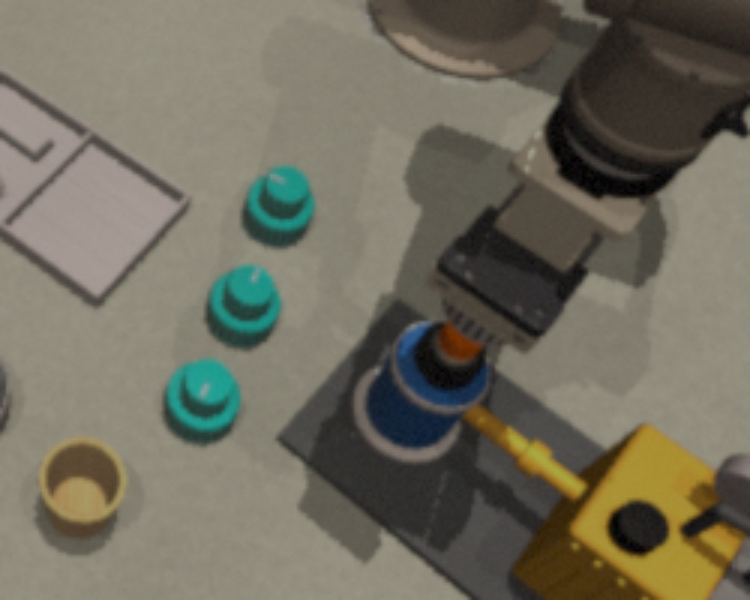

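The scene view shows the cover lifted clear in the gripper, with the orange cartridge exposed. I'll carry the cover over to the tray.

```bash
python3 -m pendant '[[[0,-0.3,0],[0,0,-1],-1],[[0,-0.6,0],[0,0,-1],-1],[[-0.1,-0.9,0],[0,0,-1],-1],[[-0.1,-0.9,0],[0,0,-1],-1],[[-0.1,-0.9,0],[0,0,-1],-1],[[-0.1,-0.9,0],[0,0,-1],-1],[[-0.1,-0.9,0],[0,0,-1],-1],[[-0.1,-0.9,0],[0,0,-1],-1],[[-0.1,-0.9,0],[0,0,-1],-1],[[-0.1,-0.9,0],[0,0,-1],-1]]'
python3 -m pendant '[[[-0.06,-0.9,0],[0,0,-1],-1],[[0,-0.9,0],[0,0,-1],-1],[[0,-0.9,0],[0,0,0],-1],[[0,-0.48,0],[0,0,0],-1],[[0,-0.2,-0.3],[0,0,0],-1],[[0,0,-0.6],[0,0,0],-1],[[0,0,-0.9],[0,0,0],-1],[[0,0,-0.9],[0,0,0],-1],[[0,0,-0.9],[0,0,0],-1],[[0,0,-0.7],[0,0,0],-1]]'
python3 - <<'E'
from h import *
P=bot.camera_params("wrist");im=bot.capture("wrist"); cv2.imwrite("pics/w4.png",im)
P2=bot.camera_params("top"); 
for u,v in[(234,206),(235,259),(277,206),(278,258)]:print(proj(P,onz(P2,u,v,22)).round())
E
```

```text
time: 22.02
tool_pos: [475.4, -100.3, 280.9]
tcp_rot: [-3.142, 0.0, -2.943]
contact_force: [0.1, -0.7, -2.0]
grip_width: 41.7
finger_force: 30.0
time: 22.85
tool_pos: [473.1, -198.7, 149.3]
tcp_rot: [3.14, -0.002, 3.107]
contact_force: [0.2, -0.6, -1.6]
grip_width: 41.2
finger_force: 30.0
[313. 259.]
[330. 112.]
[197. 250.]
[199. 104.]
```

View pics/w4.png

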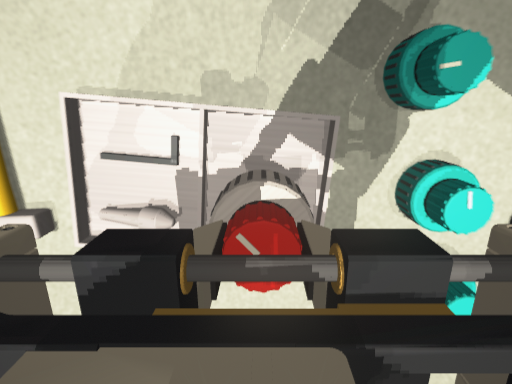

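The wrist view shows the cover over the empty half of the tray. The divider is at column ~204 and the tray's end wall at ~335. I'll lower it.

```bash
python3 -m pendant '[[[0,0,-0.5],[0,0,0],-1],[[0,0,-0.5],[0,0,0],-1],[[0,0,-0.5],[0,0,0],-1],[[0,0,-0.5],[0,0,0],-1],[[0,0,-0.3],[0,0,0],-1],[[0,0,-0.2],[0,0,0],-1],[[0,0,0],[0,0,0],-1],[[0,0,0],[0,0,0],-1],[[0,0,0],[0,0,0],-1],[[0,0,0],[0,0,0],-1]]'
python3 -m pendant '[[[0,0,-0.04],[0,0,0],-1],[[0,0,-0.04],[0,0,0],-1],[[0,0,-0.04],[0,0,0],-1],[[0,0,-0.03],[0,0,0],-1],[[0,0,0],[0,0,0],-1],[[0,0,0],[0,0,0],-1],[[0,0,0],[0,0,0],-1],[[0,0,0],[0,0,0],-1],[[0,0,0],[0,0,0],-1],[[0,0,0],[0,0,0],-1]]'
```

```text
time: 23.73
tool_pos: [474.5, -200.7, 77.7]
tcp_rot: [-3.141, 0.001, 3.106]
contact_force: [-0.5, -1.2, -1.5]
grip_width: 41.5
finger_force: 30.0
time: 24.57
tool_pos: [474.0, -200.5, 72.3]
tcp_rot: [3.142, 0.0, 3.106]
contact_force: [-0.7, -0.6, -0.6]
grip_width: 41.6
finger_force: 30.0
```

```bash
python3 -m pendant '[[[0,0,-0.03],[0,0,0],-1],[[0,0,-0.03],[0,0,0],-1],[[0,0,-0.03],[0,0,0],-1],[[0,0,-0.03],[0,0,0],-1],[[0,0,-0.03],[0,0,0],-1],[[0,0,0],[0,0,0],-1],[[0,0,0],[0,0,0],-1],[[0,0,0],[0,0,0],-1],[[0,0,0],[0,0,0],-1],[[0,0,0],[0,0,0],-1]]'
python3 -m pendant '[[[0,0,-0.02],[0,0,0],-1],[[0,0,-0.02],[0,0,0],-1],[[0,0,-0.02],[0,0,0],-1],[[0,0,0],[0,0,0],-1],[[0,0,0],[0,0,0],-1],[[0,0,0],[0,0,0],-1],[[0,0,0],[0,0,0],-1],[[0,0,0],[0,0,0],-1],[[0,0,0],[0,0,0],-1],[[0,0,0],[0,0,0],-1]]'
```

```text
time: 25.4
tool_pos: [474.0, -200.5, 67.9]
tcp_rot: [3.142, 0.0, 3.106]
contact_force: [0.3, -0.5, -1.4]
grip_width: 41.3
finger_force: 30.0
time: 26.23
tool_pos: [474.0, -200.5, 66.0]
tcp_rot: [3.142, 0.0, 3.106]
contact_force: [0.2, -0.8, -1.6]
grip_width: 41.1
finger_force: 30.0
```

```bash
python3 -m pendant '[[[0,0,-0.02],[0,0,0],-1],[[0,0,-0.02],[0,0,0],-1],[[0,0,-0.02],[0,0,0],-1],[[0,0,0],[0,0,0],-1],[[0,0,0],[0,0,0],-1],[[0,0,0],[0,0,0],-1],[[0,0,0],[0,0,0],-1],[[0,0,0],[0,0,0],-1],[[0,0,0],[0,0,0],-1],[[0,0,0],[0,0,0],-1]]'
```

```text
time: 27.07
tool_pos: [474.0, -200.5, 64.2]
tcp_rot: [3.142, 0.0, 3.106]
contact_force: [0.3, 0.2, -1.5]
grip_width: 41.6
finger_force: 30.0
```

```bash
python3 -m pendant '[[[0,0,-0.02],[0,0,0],-1],[[0,0,-0.02],[0,0,0],-1],[[0,0,0],[0,0,0],-1],[[0,0,0],[0,0,0],-1],[[0,0,0],[0,0,0],-1],[[0,0,0],[0,0,0],-1],[[0,0,0],[0,0,0],-1],[[0,0,0],[0,0,0],-1],[[0,0,0],[0,0,0],-1],[[0,0,0],[0,0,0],-1]]'
```

```text
time: 27.9
tool_pos: [474.0, -200.5, 63.0]
tcp_rot: [3.142, 0.0, 3.106]
contact_force: [-0.4, 0.3, -0.9]
grip_width: 41.0
finger_force: 30.0
```

```bash
python3 -m pendant '[[[0,0,-0.02],[0,0,0],-1],[[0,0,-0.02],[0,0,0],-1],[[0,0,0],[0,0,0],-1],[[0,0,0],[0,0,0],-1],[[0,0,0],[0,0,0],-1],[[0,0,0],[0,0,0],-1],[[0,0,0],[0,0,0],-1],[[0,0,0],[0,0,0],-1],[[0,0,0],[0,0,0],-1],[[0,0,0],[0,0,0],-1]]'
```

```text
time: 28.73
tool_pos: [474.0, -200.5, 61.8]
tcp_rot: [3.141, -0.0, 3.106]
contact_force: [-0.2, 0.1, -1.7]
grip_width: 41.4
finger_force: 30.0
```

```bash
python3 -m pendant '[[[0,0,-0.02],[0,0,0],-1],[[0,0,-0.02],[0,0,0],-1],[[0,0,0],[0,0,0],-1],[[0,0,0],[0,0,0],-1],[[0,0,0],[0,0,0],-1],[[0,0,0],[0,0,0],-1],[[0,0,0],[0,0,0],-1],[[0,0,0],[0,0,0],-1],[[0,0,0],[0,0,0],-1],[[0,0,0],[0,0,0],-1]]'
```

```text
time: 29.57
tool_pos: [474.0, -200.5, 60.9]
tcp_rot: [-3.141, 0.0, 3.106]
contact_force: [-1.7, 0.6, 5.8]
grip_width: 41.1
finger_force: 30.0
```

Contact on the tray floor. Release and retreat.

```bash
python3 -m pendant '[[[0,0,0.01],[0,0,0],-0.1],[[0,0,0],[0,0,0],0.1],[[0,0,0],[0,0,0],0.5],[[0,0,0],[0,0,0],0.8],[[0,0,0],[0,0,0],0.8],[[0,0,0],[0,0,0],0.8],[[0,0,0.2],[0,0,0],0.8],[[0,0,0.5],[0,0,0],0.8],[[0,0,0.8],[0,0,0],0.8],[[0,0,0.8],[0,0,0],0.8]]'
python3 -m pendant '[[[0,0,0.9],[0,0,0],0.8],[[0,0,0.9],[0,0,0],0.8],[[-0.5,0.3,0.6],[0,0,0],0.8],[[-0.5,0.5,0.3],[0,0,0],0.8],[[0,0.6,0],[0,0,0],0.8],[[0,0.6,0],[0,0,0],0.8],[[0,0.6,0],[0,0,0],0.8],[[0,0.6,0],[0,0,0],0.8],[[0,0.3,0],[0,0,0],0.8],[[0,0,0],[0,0,0],0.8]]'
python3 - <<'E'
from h import *
a=bot.capture("scene");b=bot.capture("top")
cv2.imwrite("pics/end.png",np.hstack([cv2.resize(a[120:300,190:430],(400,300)),cv2.resize(b[130:310,90:330],(400,300))]))
E
```

```text
time: 30.4
tool_pos: [473.5, -200.2, 130.6]
tcp_rot: [3.141, -0.001, 3.106]
contact_force: [0.5, 0.0, -0.0]
grip_width: 82.6
finger_force: 0.0
time: 31.23
tool_pos: [443.9, -94.1, 211.3]
tcp_rot: [3.141, 0.0, 3.108]
contact_force: [0.1, -0.5, 0.4]
grip_width: 82.4
finger_force: 0.0
```

View pics/end.png

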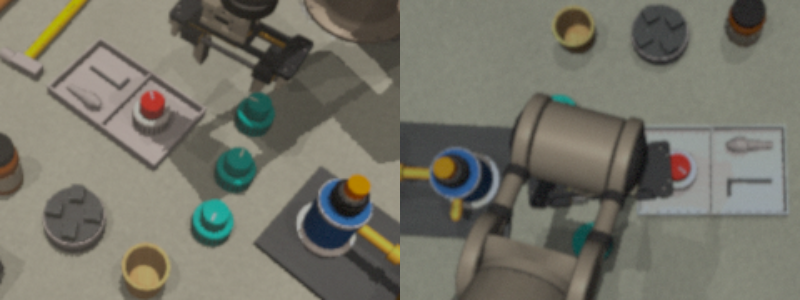

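The cover stands upright in the middle of the empty half, at (152,110) in the left view. Nothing else has moved and the gripper is clear, so I'll hand the job in.

```bash
python3 -c "
from plant import bot
print(bot.close_job())"
```

```text
the job is handed in; nothing more can be done
None
```

The filter cover is unscrewed and standing upright, fully down, in the empty half of the tray; nothing else appears moved, and the job was handed in at about 31 s.

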